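Set the screwing station's torque and load a lamp housing

ROBOT

A 6-joint arm with a two-finger parallel gripper is mounted at the origin on the work surface. World frame = base frame: x ahead of the robot, y to its left, z up, the work surface at z = 0. Lengths are in mm, angles in rad, forces in N, time in s.
With the tool pointing down it reaches from about 375 to 925 mm from the base axis. Payload 5.7 kg.
Tool frame: the origin (TCP) lies on the centre line of the jaws, within the pads' length; the fingertips stand 14 mm ahead of it and the grasp point (between the pads) lies 5 mm behind it; z points along the fingers, y is the line along which they close (so a half turn about z gives the same grasp; the last joint's range is limited). The gripper opens to 88 mm and grips with 3 to 60 N. Pads are 20 mm wide; open, the fingers measure 115 mm over their backs; the gripper's body (75 mm by 178 mm) begins 61 mm behind the grasp point.
Start: joints at [-1.369, 0.359, 1.51, -0, 1.272, -0.115], TCP at [186.901, -570.116, 236.623] pointing down, gripper open.
Joint ranges: [-2.97, 2.97], [-1.01, 2.36], [0.21, 2.38], [-0.96, 4.11], [0.2, 2.71], [-2.98, 2.98]. Speed limits (rad/s): [2.39, 2.39, 3.14, 3.14, 3.14, 3.14].

INTERFACE

Orientations are given as [roll, pitch, yaw] about the fixed x, y, z axes, in that order (R = Rz(yaw) Ry(pitch) Rx(roll)).
In Python, from cell import manip, viewer gives the robot as it stands.
- The arm moves only by the shell command python3 -m inch 'ROWS'. ROWS is JSON, a list of rows, each a list of 5 numbers: the shift along the world's x, y, z scaled (see below), then the turn about the world's z scaled (see below), then the opening, from 0 (shut) to 1 (fully open). In form: [[dx, dy, dz, spin, jaw], ...]. A call has 1 to 20 rows; each row is the pose to reach, as a shift and turn from the pose commanded when the call began, turning the shorter way round; what a row does not reach only later rows make up. The controller multiplies each number of a shift by 750 mm and each number of a turn by 180 degrees. A row lasts 1/8 s, in which the tool goes at most 62.5 mm and 10.7 degrees, less where a joint would pass 70% of its speed; a pose out of reach is approached as far as the arm can. A call with a number of a shift or a turn outside -1 to 1 is refused whole. A call with a gripper value outside its range is refused whole. The fingers move at their own pace and stop on an object; the grip force is fixed at half the most. Time passes only in rows, so rows that repeat a pose let the fingers close. It gives the time, the measured TCP pose, the force, the opening and the grip force at its end, in the units of the state.
- manip.sense(): the state, without advancing time (a new reading comes with each control period).
- viewer.grab_frame(name): name is "scene" or "top" or "wrist"; returns a dict with "img" (480x640x3 uint8, blue, green, red), "K" (3x3 intrinsics, pixels), "D" ([k1, k2, p1, p2, k3] as OpenCV has them; the pictures are not rectified), "extrinsics" (4x4, takes a point from camera to world coordinates); the wrist camera has in their place "hand_eye" (4x4, takes a point from camera to tool coordinates, whose origin is the TCP and whose axes are the flange's). Camera axes: x right, y down, z forward; pixel columns grow to the right and rows downward; lengths in mm; the calibration is good to about 2 mm. A picture is of the moment at which its call begins: read the wrist's pose just before it. There is no depth.
- manip.finish_job(): hands the job in; it is judged then, once.
The state is a dict: "time_s": time; "joint_pos": joint angles; "qvel": joint speeds; "effort": joint torques, N m; "ee_pos": TCP position; "tcp_rot": TCP orientation; "contact_force": force on the tool from outside, world axes, zero at the start; "moment": the same for the moment, N m; "finger_gap": finger opening in mm; "finger_force": force on a finger pad.
Only numpy, scipy, OpenCV 4.12 (cv2) and the standard library are available. Lean on these libraries where they do the work, as an engineer would, in place of code of your own. Each camera call takes 0.05 s, during which the arm holds its last target. There are 200 camera calls.

TASK

Turn the black torque sleeve on top of the leaning screwing spindle to number 6, so that it clicks in there, and let go of it. Then take the ribbed lamp housing with the round boss off the table, stand it upright between the rails at the open end of the channel, and slide it along under the spindle until it is fully home against the end stop; it is brittle, so no hard knocks. Leave the other things on the bench where they are.

Things in the scene. Friction and masses are not known exactly. Their poses are not given: they have to be found in the camera images.
- station: Screwing station fixed to the table; place and yaw vary. Origin on the table below the bit's tip; x away from the robot at yaw 0, y along the channel to the end stop, z up. Grey base plate x -95 to 205, y -210 to 65, 12 mm thick. A slim black screwing spindle hangs over a channel from an arm on a column (50 x 60 mm, middle x 155, 247 mm tall).
- bit_tip (a point): Tip of the bit, lower end of the spindle: 0, 0, 88 mm in station (and its axes). Spindle axis leans 35 degrees, top towards -x: upward direction x -0.574, y 0, z 0.819. Up the axis from here: thin bit and cone to 60 mm, body 40 mm thick to 150, flange 92 mm wide 150 to 156, sleeve 158 to 210. Arm 30 mm wide along x over the channel, 161 to 187 mm above the table.
- sleeve (a joint): Sleeve angle, rad: 0 at number 1, growing clockwise seen from above; number n clicks in at 0.30 x (n - 1): 6 is 1.50; stops just past 1 and 8. Starts between 1 and 4.4. Eight black ticks on the flange's far side, counted clockwise: 1 and 5 long and thick, the rest short. A white line on the sleeve's top and side points to the number. Spring detents, about 0.1 N m, snap it to the nearest.
- sleeve_grip (a point): On the axis in the sleeve's grip, 192 mm up the axis from the bit's tip (-110, 0, 245 mm in station), 18 mm below the sleeve's flat top; z points up the axis, x and y turn with the sleeve. Round black ribbed sleeve, 54 to 56 mm thick from the top down to 19 mm below this point, then a 60 mm skirt; the flange (46 mm out from the axis) is 36 mm below. Open above.
- seat (a point): Floor of the channel (12 mm above the table) where the middle of the housing's underside is when home: 0, 0, 12 mm in station, its axes. The end stop's face is 43 mm on in y, its top 30 mm above this floor.
- load (a point): Floor of the channel midway between the rails near its open end: 0, -150, 12 mm in station, its axes; clear from above. Channel along y: two aluminium rails with round tops, 94 mm apart inside, 12 mm wide, from y -200 to 50, tops 17 mm above this floor; open above and at the -y end.
- housing: Amber plastic lamp housing, about 140 g: ribbed drum 86 mm across, 34 mm tall, with a round boss 36 mm across and 28 mm tall in the middle on top (62 mm in all; 14 mm under the bit when home). Origin in the middle of its underside, z up. Starts upright on the table to the robot's right. Brittle: breaks if it strikes the station with more than 60 N.
- dome: Bystander: amber lens dome without boss, 64 mm in diameter, 43 mm tall; origin under its centre.
- driver: Bystander: hand screwdriver lying on the table, 190 mm, along its x.
- spanner: Bystander: steel spanner lying on the table, 170 mm, along its x.
- board: Bystander: green circuit board 90 x 150 mm with six upright metal fins, 34 mm tall; origin under its centre.
- tray: Bystander: small yellow open tray 120 x 90 x 45 mm; origin under its centre.
- jar: Bystander: jar 60 mm in diameter, 85 mm tall; origin under its centre.
- rolltape: Bystander: flat cardboard disc 90 mm in diameter, 25 mm tall; origin under its centre.
Mind the look-alikes: they are no part of the job. Leave any pink or turquoise look-alike of the housing alone.

How it is judged (in metres and radians):
On the way, in this order (a step that is already met when the one before it is completed fails the run):
1. the sleeve is clicked in at 6 and let go (value of joint sleeve between 1.43 and 1.57 rad and contact force between the fingers and station below 0.1 N), for 0.2 s.
2. the housing stands between the rails at the open end of the channel (y of housing in the frame of seat between -0.2 and -0.07 m and x of housing in the frame of seat between -0.008 and 0.008 m and z of housing in the frame of seat between -0.004 and 0.004 m and angle between housing's own z axis and vertical below 0.06 rad), for 0.1 s.
3. the housing is home under the spindle (y of housing in the frame of seat between -0.004 and 0.004 m and x of housing in the frame of seat between -0.008 and 0.008 m and z of housing in the frame of seat between -0.004 and 0.004 m and angle between housing's own z axis and vertical below 0.06 rad), for 0.2 s.
At the end, for the whole second after the job is handed in: The sleeve stands at number 6 (within 0.07 rad of 1.50 rad) and at rest; the housing stands upright (within 3 degrees) on the channel's floor (within 4 mm) between the rails, within 4 mm of touching the end stop, at rest (all of step 3 and value of joint sleeve between 1.43 and 1.57 rad and linear speed of housing below 0.01 m/s and velocity of joint sleeve between -0.05 and 0.05 rad/s).
It fails at once if another thing on the bench is shifted by more than 30 mm (distance of any of dome, driver, spanner, board, tray, jar, rolltape from where it was at the start of the episode above 0.03 m).
It fails at once if the housing is knocked against the station with more than 60 N (contact force between housing and station above 60 N).
It also fails if it takes over 69 s, if anything falls off the work surface, if the arm or the gripper's body presses on something with over 40 N, if the wrist force passes 120 N, or if a joint passes its speed limit or range.

## Working session

There is one attempt and no reset: what is moved stays moved. The work goes in short steps, Python scripts to look and compute and a shell command to move; the robot and the scene stay as the last step left them, time stands still between calls to the robot, and variables do not carry over. Pictures are saved under pics/ and viewed, at most 10 in all, crops included, and the job is handed in when it is done.

```bash
mkdir -p pics; cat > h.py <<'E'
import numpy as np, cv2, json
from cell import manip, viewer
from scipy.spatial.transform import Rotation as R
def grab(n):
    s=manip.sense(); f=viewer.grab_frame(n)
    if n=="wrist":
        T=np.eye(4); T[:3,:3]=R.from_euler('xyz',s['tcp_rot']).as_matrix(); T[:3,3]=s['ee_pos']
        f['T']=T@np.array(f['hand_eye'])
    else: f['T']=np.array(f['extrinsics'])
    f['K']=np.array(f['K']); f['D']=np.array(f['D']); return f
def ray(f,p):
    u=cv2.undistortPoints(np.array(p,float).reshape(-1,1,2),f['K'],f['D']).reshape(-1,2)
    d=np.c_[u,np.ones(len(u))]@f['T'][:3,:3].T
    return f['T'][:3,3],d/np.linalg.norm(d,axis=1)[:,None]
def onz(f,p,z):
    o,d=ray(f,p); return o+d*((z-o[2])/d[:,2])[:,None]
def proj(f,P):
    Ti=np.linalg.inv(f['T']); 
    return cv2.projectPoints(np.array(P,float).reshape(-1,1,3),cv2.Rodrigues(Ti[:3,:3])[0],Ti[:3,3],f['K'],f['D'])[0].reshape(-1,2)
def tri(*fp):
    A=np.zeros((3,3));b=np.zeros(3)
    for f,p in fp:
        o,d=ray(f,[p]);M=np.eye(3)-np.outer(d[0],d[0]);A+=M;b+=M@o
    return np.linalg.solve(A,b)
E
python3 - <<'E'
from h import *
for n in("scene","top","wrist"):
    f=grab(n); cv2.imwrite(f"pics/{n}0.png",f['img']); print(n,f['T'].round(2).tolist())
print(manip.sense())
E
```

```text
scene [[0.65, 0.57, -0.51, 1119.0], [0.76, -0.49, 0.42, -530.13], [-0.02, -0.66, -0.75, 1067.85], [0.0, 0.0, 0.0, 1.0]]
top [[0.02, -1.0, 0.08, 418.12], [-1.0, -0.02, -0.0, 1.13], [0.0, -0.08, -1.0, 1204.04], [0.0, 0.0, 0.0, 1.0]]
wrist [[0.31, -0.91, -0.27, 261.98], [-0.95, -0.3, -0.09, -544.89], [-0.0, 0.28, -0.96, 384.43], [0.0, 0.0, 0.0, 1.0]]
{'time_s': 0.15, 'joint_pos': array([-1.36911038e+00,  3.59347553e-01,  1.51120421e+00,  1.72243238e-05,
        1.27252197e+00, -1.15115746e-01]), 'qvel': array([ 2.43213493e-04, -9.54319659e-04, -2.68681313e-03, -1.51981487e-04,
        2.36578854e-05, -2.28535948e-05]), 'effort': array([ 1.00471843e-04, -5.15755105e+01, -2.71009970e+01,  6.75483816e-02,
        3.06072528e-02, -7.54763028e-05]), 'ee_pos': array([ 186.79904291, -569.61776637,  235.99017301]), 'tcp_rot': array([-3.14012326e+00, -1.86466911e-04,  3.16796485e-01]), 'contact_force': array([0.31518155, 0.28317688, 0.45874391]), 'moment': array([ 0.05823561, -0.02223481, -0.04487664]), 'finger_force': 0.0, 'finger_gap': 87.5534044988417}
```

View pics/scene0.png

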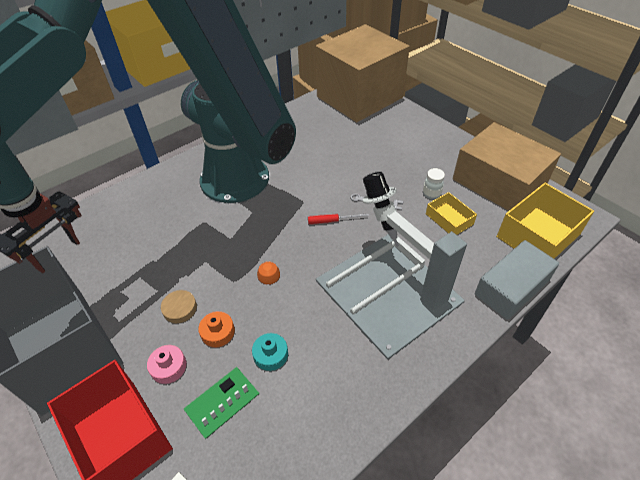

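View pics/top0.png

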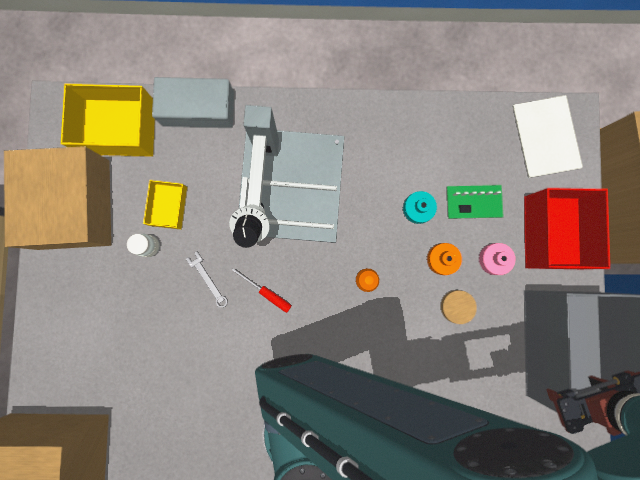

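```bash
python3 - <<'E'
from h import *
a=cv2.imread("pics/top0.png")[95:250,225:355]; b=cv2.imread("pics/scene0.png")[165:360,310:475]
a=cv2.resize(a,None,fx=3,fy=3,interpolation=cv2.INTER_CUBIC); b=cv2.resize(b,None,fx=2.4,fy=2.4,interpolation=cv2.INTER_CUBIC)
o=np.zeros((600,800,3),np.uint8); o[:a.shape[0],:a.shape[1]]=a; o[:b.shape[0],400:400+b.shape[1]]=b[:,:400]
cv2.imwrite("pics/z1.png",o)
# housing: amber mask
for n in("top","scene"):
    im=cv2.imread(f"pics/{n}0.png"); h=cv2.cvtColor(im,cv2.COLOR_BGR2HSV)
    m=cv2.inRange(h,(5,150,90),(17,255,255))
    k,l,st,c=cv2.connectedComponentsWithStats(m)
    for i in range(1,k):
        if st[i,4]>150: print(n,st[i],c[i].round(1))
    # plate/rail
E
```

```text
top [427 243  35  32 851] [444.  258.7]
top [356 269  23  23 416] [367.  279.8]
scene [257 262  23  22 396] [268.1 272.8]
scene [199 312  36  35 966] [216.2 329.1]
```

View pics/z1.png

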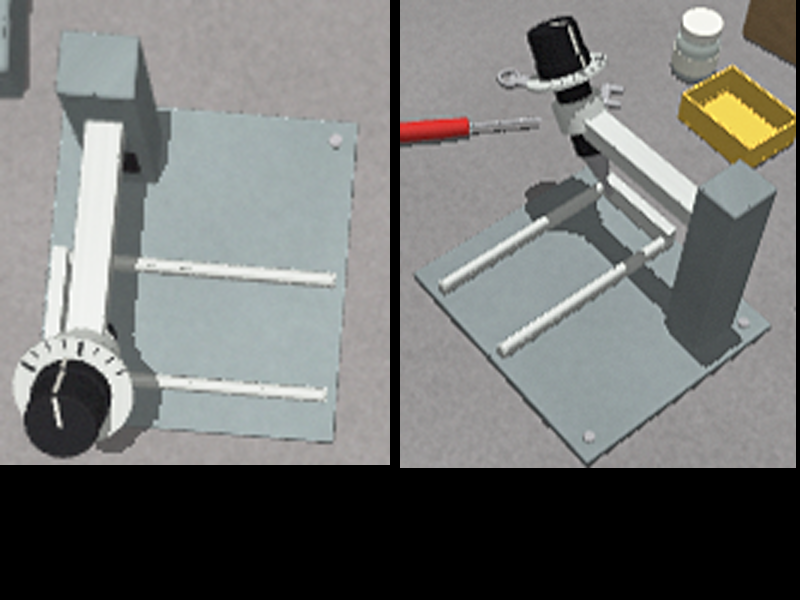

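```bash
python3 - <<'E'
from h import *
t=grab("top"); s=grab("scene")
pt=[(344,136.3),(335.7,241.7),(336,188.3),(332.7,226.7)]; ps=[(388.3,357.9),(317,280),(352.9,310.8),(328.8,284.6)]
S=np.array([(205,-210),(-95,-210),(53,-200),(-53,-200)],float)
W=np.array([tri((t,a),(s,b)) for a,b in zip(pt,ps)]); print(W.round(1))
def fit(S,W):
    a=S-S.mean(0);b=W-W.mean(0)
    th=np.arctan2((a[:,0]*b[:,1]-a[:,1]*b[:,0]).sum(),(a*b).sum()); c,q=np.cos(th),np.sin(th)
    return th,W.mean(0)-np.array([[c,-q],[q,c]])@S.mean(0)
print(fit(S,W[:,:2]))
for f,p in((t,pt),(s,ps)):
    w=np.r_[onz(f,p[:2],12),onz(f,p[2:],27)][:,:2]; print(w.round(1).tolist(),fit(S,w))
# third corner scene
print(onz(s,[(463.3,300.4)],12))
print('housing', tri((t,(449,259)),(s,(213.5,322))))
for f,p in((t,(444,258.7)),(s,(216.2,329.1))): print(onz(f,[p],17),onz(f,[p],30))
E
```

```text
[[808.9 -82.8   7.7]
 [513.5 -64.2   4.7]
 [659.  -62.3  19. ]
 [553.4 -54.8  16.6]]
(np.float64(-0.06504753263186534), array([619.5554278, 140.3337197]))
[[806.5, -83.6], [511.7, -65.4], [656.5, -62.9], [551.0, -55.8]] (np.float64(-0.06364679646831248), array([617.02299311, 139.41313511]))
[[811.0, -83.4], [518.8, -65.8], [663.3, -64.7], [560.0, -58.0]] (np.float64(-0.061167899512744824), array([623.35866561, 138.31329937]))
[[825.0150806  185.30312275  12.        ]]
housing [ 469.84942428 -361.07480448   51.8271594 ]
[[ 471.25656203 -359.56514863   17.        ]] [[ 470.67461887 -355.61501994   30.        ]]
[[ 470.84766646 -360.06245732   17.        ]] [[ 478.86591649 -362.16630134   30.        ]]
```

```bash
python3 -m inch '[[0.35,0.36,0.22,-0.12,1],[0.35,0.36,0.22,-0.12,1],[0.35,0.36,0.22,-0.12,1],[0.35,0.36,0.22,-0.12,1],[0.35,0.36,0.22,-0.12,1],[0.35,0.36,0.22,-0.12,1],[0.34,0.95,0.24,-0.12,1],[0.34,0.95,0.24,-0.12,1],[0.34,0.95,0.24,-0.12,1],[0.34,0.95,0.24,-0.12,1],[0.34,0.95,0.24,-0.12,1],[0.34,0.95,0.24,-0.12,1],[0.34,0.95,0.24,-0.12,1],[0.34,0.95,0.24,-0.12,1],[0.34,0.95,0.24,-0.12,1],[0.34,0.95,0.24,-0.12,1]]'
python3 - <<'E'
from h import *
f=grab("wrist"); s=manip.sense(); print(s['time_s'],s['ee_pos'],s['tcp_rot']); cv2.imwrite("pics/w1.png",f['img'])
import pickle; pickle.dump(f,open("w1.pkl","wb"))
E
```

```text
time_s: 2.25
ee_pos: [441.7, 141.6, 416.4]
tcp_rot: [3.141, 0.0, -0.06]
contact_force: [-0.6, -0.5, -1.0]
finger_gap: 87.8
finger_force: 0.0
2.3 [441.79866763 141.29940303 416.45986482] [ 3.14097714e+00  2.94550089e-04 -6.11018313e-02]
```

View pics/w1.png

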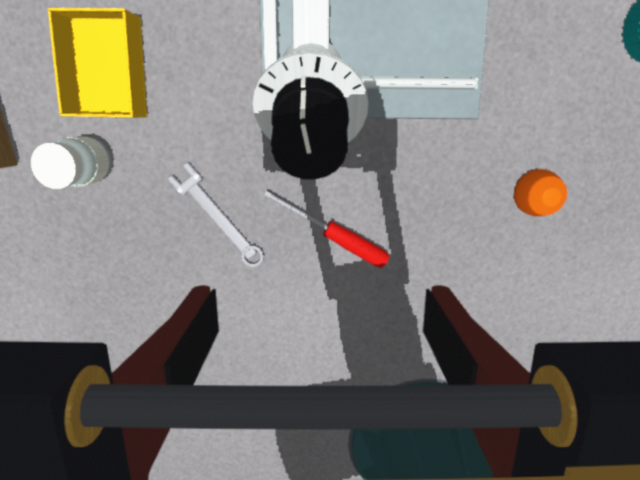

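```bash
cat >> h.py <<'E'
ST=dict(o=np.array([619.5,140.]),th=-0.0635)
def s2w(P):
    P=np.atleast_2d(np.array(P,float)); c,q=np.cos(ST['th']),np.sin(ST['th'])
    return np.c_[P[:,:2]@np.array([[c,q],[-q,c]])+ST['o'],P[:,2]]
def w2s(P):
    P=np.atleast_2d(P); c,q=np.cos(ST['th']),np.sin(ST['th'])
    return np.c_[(P[:,:2]-ST['o'])@np.array([[c,-q],[q,c]]),P[:,2]]
AX=np.array([-.5736,0,.8192]);E1=np.array([.8192,0,.5736])
def disc(f,p,s):   # pixel -> (e1,y) in the plane s mm up the axis
    o,d=ray(f,p); o=w2s(o)[0]; c,q=np.cos(ST['th']),np.sin(ST['th'])
    d=np.c_[d[:,:2]@np.array([[c,-q],[q,c]]),d[:,2]]; C=np.array([0,0,88])+s*AX
    X=o+d*(((C-o)@AX)/(d@AX))[:,None]-C
    return np.c_[X@E1,X[:,1]]
E
python3 - <<'E'
from h import *; import pickle
f=pickle.load(open("w1.pkl","rb")); im=f['img']
z=cv2.resize(im[40:190,240:390],None,fx=4,fy=4,interpolation=cv2.INTER_CUBIC)
for s,r in((156,46),(158,30),(210,27)):
    a=np.linspace(0,2*np.pi,60); P=np.array([0,0,88])+s*AX+r*(np.cos(a)[:,None]*E1+np.sin(a)[:,None]*np.array([0,1,0]))
    q=proj(f,s2w(P)); cv2.polylines(z,[((q-[240,40])*4).astype(int)],True,(0,0,255),1)
cv2.imwrite("pics/z2.png",z)
tk=disc(f,[(266,86),(318,63),(360,88)],156); print(tk.round(1),np.degrees(np.arctan2(-tk[:,1],tk[:,0])))
l=disc(f,[(309,153),(303,125)],210); print(l.round(1)); d=l[1]-l[0]; print(np.degrees(np.arctan2(-d[1],d[0])))
E
```

```text
[[ 19.3  33.2]
 [ 37.8  -6.5]
 [ 17.8 -38.6]] [-59.86588018   9.76004209  65.25118754]
[[-1.3 -0.3]
 [22.6  3.3]]
-8.562296626531015
```

View pics/z2.png

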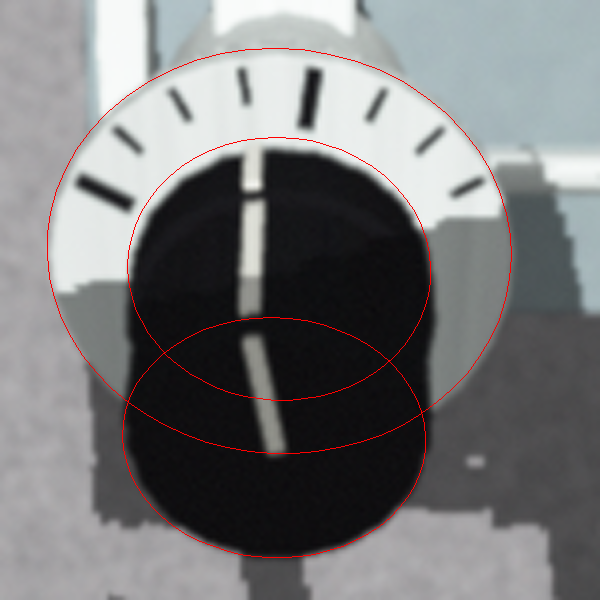

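```bash
python3 -m inch '[[0.085,0.006,-0.06,0.11,1],[0.085,0.006,-0.06,0.11,1],[0.085,0.006,-0.12,0.11,1],[0.085,0.006,-0.17,0.11,1],[0.085,0.006,-0.2,0.11,1],[0.085,0.006,-0.22,0.11,1],[0.085,0.006,-0.22,0.11,1],[0.085,0.006,-0.22,0.11,0],[0.085,0.006,-0.22,0.11,0],[0.085,0.006,-0.22,0.11,0],[0.085,0.006,-0.22,0.11,0],[0.085,0.006,-0.22,0.11,0]]'
```

```text
time_s: 3.8
ee_pos: [506.3, 146.1, 252.2]
tcp_rot: [3.14, -0.001, 0.285]
contact_force: [0.6, -5.4, 3.9]
finger_gap: 57.0
finger_force: 29.2
```

```bash
python3 -m inch '[[0,0,0,-0.02,0],[0,0,0,-0.04,0],[0,0,0,-0.06,0],[0,0,0,-0.08,0],[0,0,0,-0.1,0],[0,0,0,-0.12,0],[0,0,0,-0.14,0],[0,0,0,-0.16,0],[0,0,0,-0.18,0],[0,0,0,-0.2,0],[0,0,0,-0.215,0],[0,0,0,-0.23,0],[0,0,0,-0.23,0]]'
python3 - <<'E'
from h import *
f=grab("wrist"); cv2.imwrite("pics/w2.png",f['img']); print(manip.sense()['moment'],manip.sense()['finger_gap'])
t=grab("top"); z=cv2.resize(t['img'][190:260,210:300],None,fx=6,fy=6,interpolation=cv2.INTER_CUBIC)
cv2.imwrite("pics/t2.png",z)
E
```

```text
time_s: 5.42
ee_pos: [505.7, 146.6, 252.6]
tcp_rot: [-3.141, -0.001, -0.437]
contact_force: [-3.4, -5.8, 6.7]
finger_gap: 56.9
finger_force: 31.0
[-0.11414849  0.01000994  0.63317554] 56.844874825955245
```

View pics/w2.png

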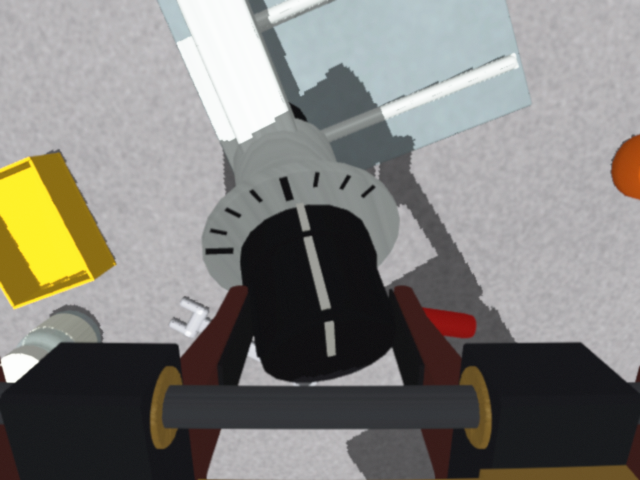

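```bash
cat > ang.py <<'E'
from h import *
def num(f,line,t1,t5):
    l=disc(f,line,210); d=l[1]-l[0]; a=np.degrees(np.arctan2(-d[1],d[0]))
    tk=disc(f,[t1,t5],156); b=np.degrees(np.arctan2(-tk[:,1],tk[:,0])); print('line',a,'ticks',b,'number',5+(a-b[1])/17.19, 'sanity',l.round(1).tolist())
E
python3 - <<'E'
from ang import *
f=dict(np.load("x.npz")) if 0 else grab("wrist")
num(f,[(331.5,354),(328.5,322)],(219,250),(285,188))
E
```

```text
line 14.20418464618883 ticks [-62.6316222   8.3619596] number 5.3398618408083625 sanity [[-2.7, -0.2], [21.7, -6.4]]
```

```bash
python3 -m inch '[[0,0,0,-0.02,0],[0,0,0,-0.04,0],[0,0,0,-0.06,0],[0,0,0,-0.08,0],[0,0,0,-0.09,0],[0,0,0,-0.09,0]]'
python3 - <<'E'
from ang import *; import pickle
f=grab("wrist"); pickle.dump(f,open("w3.pkl","wb")); im=f['img']
print(manip.sense()['moment'])
h=cv2.cvtColor(im,cv2.COLOR_BGR2HSV)
# number ticks/line in the predicted places: light pixels on sleeve top
a=np.linspace(0,2*np.pi,80);P=np.array([0,0,88])+210*AX+26*(np.cos(a)[:,None]*E1+np.sin(a)[:,None]*np.array([0,1,0]))
m=np.zeros(im.shape[:2],np.uint8); cv2.fillPoly(m,[proj(f,s2w(P)).astype(int)],255)
ys,xs=np.where((m>0)&(h[...,2]>100)&(h[...,1]<60)); 
v=cv2.fitLine(np.c_[xs,ys].astype(np.float32),cv2.DIST_HUBER,0,.01,.01).ravel(); print(len(xs),v,xs.min(),xs.max(),ys.min(),ys.max())
l=disc(f,[v[2:]+12*v[:2],v[2:]-12*v[:2]],210); d=l[0]-l[1]; d*=np.sign(d[0]); print(l,np.degrees(np.arctan2(-d[1],d[0])), 'number from -60deg:',1+(60+np.degrees(np.arctan2(-d[1],d[0])))/17.19)
E
```

```text
time_s: 6.32
ee_pos: [505.2, 147.8, 253.4]
tcp_rot: [-3.14, 0.001, -0.719]
contact_force: [-5.7, -1.5, 13.4]
finger_gap: 59.6
finger_force: 33.6
[0.53902564 0.42088758 0.63184795]
350 [ 3.3137172e-02 -9.9945080e-01  3.3547501e+02  3.2865665e+02] 269 341 310 383
[[16.30890344 -9.88264113]
 [ 2.91029096 -1.57336781]] 31.80550273522335 number from -60deg: 6.340634248704092
```

```bash
python3 -m inch '[[0,0,0,0.02,0],[0,0,0,0.03,0],[0,0,0,0.03,1],[0,0,0,0.03,1],[0,0,0,0.03,1],[0,0,0,0.03,1],[0,0,0.08,0.05,1],[0,0,0.15,0.1,1],[-0.04,-0.03,0.2,0.16,1],[-0.085,-0.006,0.2,0.22,1],[-0.085,-0.006,0.2,0.22,1],[-0.085,-0.006,0.2,0.22,1]]'
python3 - <<'E'
from h import *
f=grab("wrist"); im=f['img']
print(manip.sense()['tcp_rot'])
h=cv2.cvtColor(im,cv2.COLOR_BGR2HSV)
a=np.linspace(0,2*np.pi,80);P=np.array([0,0,88])+210*AX+26*(np.cos(a)[:,None]*E1+np.sin(a)[:,None]*np.array([0,1,0]))
q=proj(f,s2w(P)); m=np.zeros(im.shape[:2],np.uint8); cv2.fillPoly(m,[q.astype(int)],255)
ys,xs=np.where((m>0)&(h[...,2]>100)&(h[...,1]<60)); 
v=cv2.fitLine(np.c_[xs,ys].astype(np.float32),cv2.DIST_HUBER,0,.01,.01).ravel(); print(len(xs),v)
l=disc(f,[v[2:]+12*v[:2],v[2:]-12*v[:2]],210); d=l[0]-l[1]; d*=np.sign(d[0]); print(l,np.degrees(np.arctan2(-d[1],d[0])))
c=q.mean(0).astype(int); x0,y0=max(c[0]-75,0),max(c[1]-110,0)
cv2.imwrite("pics/w4.png",cv2.resize(im[y0:y0+150,x0:x0+150],None,fx=3,fy=3,interpolation=cv2.INTER_CUBIC))
E
```

```text
time_s: 7.88
ee_pos: [442.3, 142.4, 401.4]
tcp_rot: [3.142, -0.0, -0.03]
contact_force: [0.3, -0.4, -0.4]
finger_gap: 87.7
finger_force: 0.0
[ 3.14144017e+00  1.16224147e-04 -3.02598331e-02]
143 [  0.48548412  -0.87424546 320.00806    141.18265   ]
[[19.24236683 -8.92774153]
 [ 1.80921357 -1.67719601]] 22.58269804642245
```

View pics/w4.png

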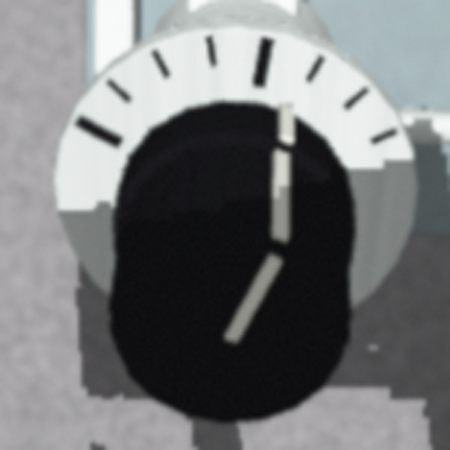

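```bash
python3 -m inch '[[0.04,-0.756,-0.13,0.489,1],[0.04,-0.756,-0.13,0.489,1],[0.04,-0.756,-0.13,0.489,1],[0.04,-0.756,-0.13,0.489,1],[0.04,-0.756,-0.13,0.489,1],[0.04,-0.756,-0.13,0.489,1],[0.04,-0.756,-0.13,0.489,1],[0.04,-0.756,-0.13,0.489,1],[0.04,-0.756,-0.13,0.489,1],[0.04,-0.756,-0.13,0.489,1],[0.04,-0.756,-0.13,0.489,1],[0.04,-0.756,-0.13,0.489,1],[0.04,-0.756,-0.13,0.489,1]]'
python3 - <<'E'
from h import *
f=grab("wrist"); s=grab("scene"); cv2.imwrite("pics/w5.png",f['img']); print(manip.sense()['joint_pos'].round(2))
for n,g in(("wrist",f),("scene",s)):
    h=cv2.cvtColor(g['img'],cv2.COLOR_BGR2HSV); m=cv2.inRange(h,(5,150,60),(17,255,255))
    k,l,st,c=cv2.connectedComponentsWithStats(m)
    for i in range(1,k):
        if st[i,4]>150: print(n,st[i],c[i].round(1),onz(g,[c[i]],30).round(1))
o=np.zeros((480,800,3),np.uint8); o[:,:640]=f['img']; z=s['img'][290:370,170:250]; o[:160,640:]=cv2.resize(z,(160,160)); o[160:320,640:]=cv2.resize(s['img'][150:320,30:200],(160,160))
cv2.imwrite("pics/v5.png",o)
E
```

```text
time_s: 9.55
ee_pos: [472.2, -423.4, 304.2]
tcp_rot: [-3.141, -0.001, 1.508]
contact_force: [0.8, -0.5, 0.7]
finger_gap: 87.6
finger_force: 0.0
[-0.84  0.36  1.34  0.    1.44 -0.78]
wrist [ 270   88   89   91 6070] [314.  132.6] [[ 471.4 -356.4   30. ]]
wrist [364 477 147   3 207] [443.2 478.4] [[ 608.4 -793.8   30. ]]
scene [258 261  22  23 401] [268.2 272.8] [[ 421.8 -159.8   30. ]]
scene [199 312  36  35 973] [216.1 329.1] [[ 478.9 -362.4   30. ]]
```

View pics/v5.png

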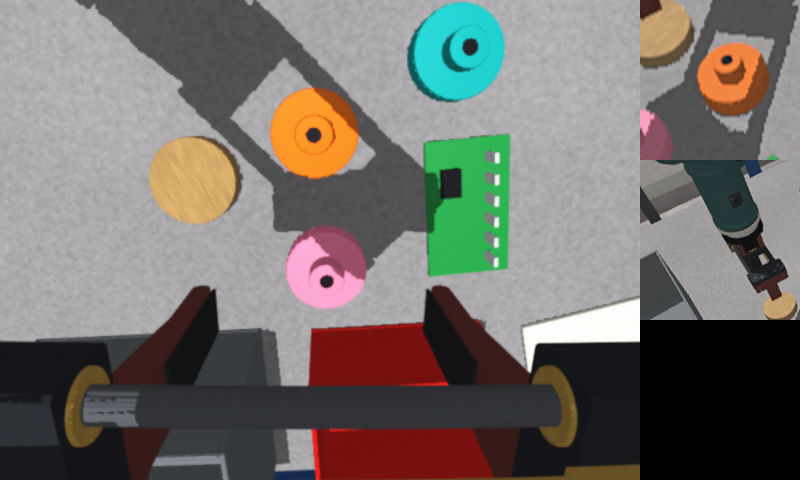

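```bash
python3 - <<'E'
from h import *
f=grab("wrist"); s=grab("scene")
print(tri((f,(313.5,134)),(s,(213.5,320))), onz(f,[(313.5,134)],62), onz(s,[(213.5,320)],62), onz(f,[(314,132.6)],34))
E
```

```text
[ 471.34454455 -357.77139531   60.09808826] [[ 471.63117926 -356.9249521    62.        ]] [[ 472.29688767 -358.87925739   62.        ]] [[ 471.70753898 -356.4708304    34.        ]]
```

```bash
python3 -m inch '[[0,0.089,-0.04,0,1],[0,0.089,-0.08,0,1],[0,0.089,-0.15,0,1],[0,0.089,-0.22,0,1],[0,0.089,-0.28,0,1],[0,0.089,-0.32,0,1],[0,0.089,-0.336,0,1],[0,0.089,-0.336,0,1],[0,0.089,-0.336,0,0],[0,0.089,-0.336,0,0],[0,0.089,-0.336,0,0],[0,0.089,-0.336,0,0],[0,0.089,-0.336,0,0],[0,0.089,-0.336,0,0]]'
```

```text
time_s: 11.5
ee_pos: [471.7, -357.8, 52.1]
tcp_rot: [-3.141, -0.0, 1.507]
contact_force: [-1.1, 0.1, 1.2]
finger_gap: 35.4
finger_force: 30.0
```

```bash
python3 -m inch '[[0,0,0.05,0,0],[0,0,0.12,0,0],[0.03,0.05,0.197,0,0],[0.08,0.15,0.197,0,0],[0.13,0.26,0.197,0,0],[0.18,0.34,0.197,0,0],[0.18,0.38,0.197,0,0],[0.18,0.397,0.197,0,0],[0.18,0.397,0.197,0,0],[0.18,0.397,0.197,0,0]]'
python3 - <<'E'
from h import *
f=grab("wrist"); cv2.imwrite("pics/w6.png",f['img']); import pickle; pickle.dump(f,open("w6.pkl","wb"))
print(proj(f,s2w([(53,-200,29),(-53,-200,29),(53,-60,29),(-53,-60,29)])))
E
```

```text
time_s: 12.75
ee_pos: [606.5, -60.4, 199.5]
tcp_rot: [-3.141, 0.0, 1.508]
contact_force: [-0.4, -0.3, -1.3]
finger_gap: 35.6
finger_force: 30.0
[[386.67396982 223.04230093]
 [251.37547988 222.92935748]
 [394.98019921  27.96298726]
 [242.9853269   27.91157767]]
```

View pics/w6.png

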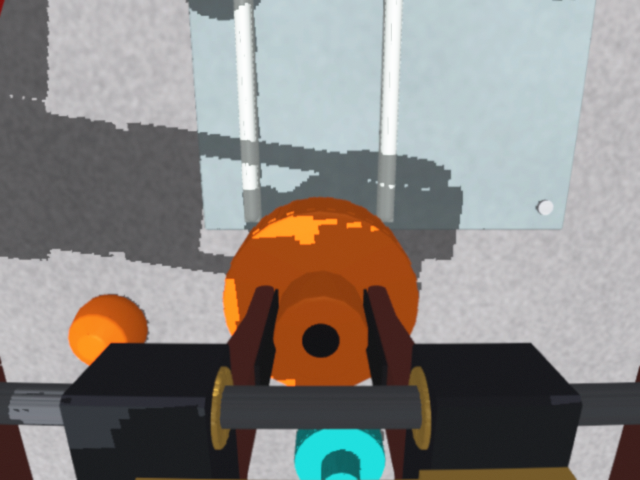

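```bash
python3 - <<'E'
from h import *; import pickle
f=pickle.load(open("w6.pkl","rb")); g=cv2.cvtColor(f['img'],cv2.COLOR_BGR2GRAY).astype(float)
for r in(5,40,80,115,175,185):
    row=g[r-2:r+3].mean(0); d=np.gradient(cv2.GaussianBlur(row[None],(3,1),0)[0])
    out=[]
    for a,b in((225,275),(370,412)):
        i=a+np.argmax(d[a:b]); j=i+3+np.argmin(d[i+3:i+22]); out.append((i+j)/2)
    w=w2s(onz(f,[(out[0],r),(out[1],r)],27)); print(r,out,w.round(1).tolist(),'mid',((w[0]+w[1])/2).round(1))
E
```

```text
5 [np.float64(243.5), np.float64(393.0)] [[-52.4, -44.9, 27.0], [51.3, -44.9, 27.0]] mid [ -0.5 -44.9  27. ]
40 [np.float64(266.5), np.float64(392.0)] [[-37.0, -67.6, 27.0], [51.6, -67.5, 27.0]] mid [  7.3 -67.5  27. ]
80 [np.float64(266.0), np.float64(390.5)] [[-38.2, -94.4, 27.0], [51.6, -94.3, 27.0]] mid [  6.7 -94.3  27. ]
115 [np.float64(260.5), np.float64(389.0)] [[-43.1, -118.8, 27.0], [51.5, -118.7, 27.0]] mid [   4.2 -118.7   27. ]
175 [np.float64(263.5), np.float64(386.5)] [[-42.4, -162.8, 27.0], [51.5, -162.8, 27.0]] mid [   4.6 -162.8   27. ]
185 [np.float64(271.5), np.float64(387.0)] [[-36.5, -170.5, 27.0], [52.3, -170.4, 27.0]] mid [   7.9 -170.5   27. ]
```

```bash
python3 -m inch '[[0.0045,0.05,0,0,0],[0.0045,0.081,-0.02,0,0],[0.0045,0.081,-0.07,0,0],[0.0045,0.081,-0.11,0,0],[0.0045,0.081,-0.14,0,0],[0.0045,0.081,-0.155,0,0],[0.0045,0.081,-0.165,0,0],[0.0045,0.081,-0.171,0,0],[0.0045,0.081,-0.175,0,0],[0.0045,0.081,-0.178,0,0],[0.0045,0.081,-0.18,0,0],[0.0045,0.081,-0.18,0,0]]'
```

```text
time_s: 14.3
ee_pos: [610.3, 0.7, 64.9]
tcp_rot: [-3.142, -0.0, 1.508]
contact_force: [0.1, -0.1, -1.5]
finger_gap: 35.8
finger_force: 30.0
```

```bash
python3 -m inch '[[0,0,-0.001,0,0],[0.0008,0.012,-0.001,0,0],[0.0016,0.025,-0.001,0,0],[0.0024,0.038,-0.001,0,0],[0.0032,0.05,-0.001,0,0],[0.004,0.06,-0.001,0,0],[0.004,0.065,-0.001,0,0],[0.004,0.065,-0.001,0,0],[0.004,0.065,-0.001,0,0.7],[0.004,0.065,-0.001,0,0.7],[0.004,0.065,-0.001,0,0.7],[0.004,0.065,-0.001,0,0.7],[0.004,0.065,0.02,0,0.7],[0.004,0.065,0.05,0,0.7]]'
python3 - <<'E'
from h import *
print(w2s(manip.sense()['ee_pos']))
E
```

```text
time_s: 16.05
ee_pos: [612.9, 49.4, 103.1]
tcp_rot: [-3.14, 0.0, 1.507]
contact_force: [-0.7, 0.3, 0.3]
finger_gap: 61.5
finger_force: 0.0
[[ -0.81627469 -90.84872897 103.07611735]]
```

```bash
python3 -m inch '[[0.045,-0.05,0.005,0,0.7],[0.045,-0.0925,0.005,0,0.7],[0.045,-0.0925,0.005,0,0.7],[0.045,-0.0925,-0.04,0,0.7],[0.045,-0.0925,-0.07,0,0.7],[0.045,-0.0925,-0.084,0,0.7],[0.045,-0.0925,-0.084,0,0.7]]'
python3 - <<'E'
from h import *
s=manip.sense(); print(w2s(s['ee_pos']),s['joint_pos'].round(2))
f=grab("wrist"); t=grab("scene")
o=np.zeros((480,800,3),np.uint8); o[:,:400]=cv2.resize(f['img'],(400,300))[:,:].repeat(1,0)[:480] if 0 else 0
o[:300,:400]=cv2.resize(f['img'],(400,300)); o[:,400:]=cv2.resize(t['img'][110:350,270:470],(400,480)); cv2.imwrite("pics/v7.png",o)
E
```

```text
time_s: 16.92
ee_pos: [646.5, -19.2, 39.2]
tcp_rot: [-3.14, -0.0, 1.508]
contact_force: [0.6, 1.2, -0.5]
finger_gap: 61.6
finger_force: 0.0
[[  37.07607704 -157.19841712   39.1601637 ]] [-0.14  0.64  1.58  0.    0.93 -0.07]
```

View pics/v7.png

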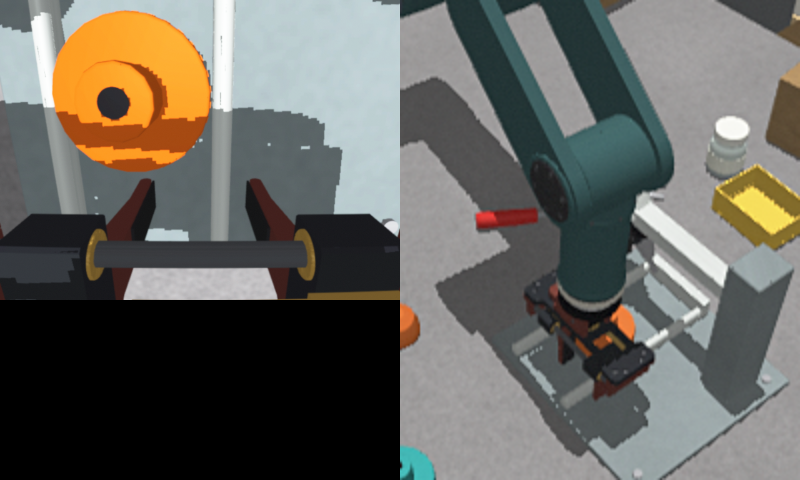

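```bash
python3 - <<'E'
from h import *
t=grab("scene")
for p in((346,202),(350,220),(336,186)):
    o,d=ray(t,[p]); d=d[0]
    for x in(646,634): print(p,x,(o+d*(x-o[0])/d[0]).round(0), end=' ')
    print()
# forearm link near-edge points and wrist tube edges
for p in((270+558/2-200,110+300/2),(270+628/2-200,110+290/2)):
    o,d=ray(t,[p]); d=d[0]; print((o+d*(-19-o[1])/d[1]).round(0),(o+d*(646-o[0])/d[0]).round(0))
E
```

```text
(346, 202) 646 [646. -84. 422.] (346, 202) 634 [634. -73. 406.] 
(350, 220) 646 [646. -71. 362.] (350, 220) 634 [634. -60. 344.] 
(336, 186) 646 [ 646. -110.  481.] (336, 186) 634 [ 634. -100.  466.] 
[594. -19. 135.] [646. -69. 227.]
[704. -19. 259.] [646.  53. 145.]
```

```bash
python3 - <<'E'
from h import *
t=grab("scene")
for z in(120,150,170,190,210,415):
    c=proj(t,[(646.5,-19.2,z)])[0]; e=proj(t,[(646.5+.65*50,-19.2+.76*50,z)])[0]; print(z,c.round(1),'50mm ->',(e-c).round(1),'crop',((c-[270,110])*2+[400,0]).round(0))
E
```

```text
120 [362.9 276.2] 50mm -> [20.1 -0.1] crop [586. 332.]
150 [363.5 268.9] 50mm -> [20.5 -0.1] crop [587. 318.]
170 [363.9 263.9] 50mm -> [20.7 -0.1] crop [588. 308.]
190 [364.3 258.8] 50mm -> [21.  -0.1] crop [589. 298.]
210 [364.8 253.5] 50mm -> [21.3 -0.2] crop [590. 287.]
415 [369.9 189.8] 50mm -> [24.8 -0.2] crop [600. 160.]
```

```bash
python3 -m inch '[[0.001,0.012,0,0,0.7],[0.002,0.024,0,0,0.7],[0.003,0.036,0,0,0.7],[0.003,0.048,0,0,0.7],[0.004,0.06,0,0,0.7],[0.005,0.072,0,0,0.7],[0.0055,0.084,0,0,0.7],[0.006,0.095,0,0,0.7],[0.007,0.103,0,0,0.7],[0.007,0.109,0,0,0.7],[0.007,0.109,0,0,0.7]]'
python3 - <<'E'
from h import *
s=manip.sense(); print(w2s(s['ee_pos']),s['contact_force'].round(1))
f=grab("wrist"); cv2.imwrite("pics/w8.png",f['img']); h=cv2.cvtColor(f['img'],cv2.COLOR_BGR2HSV)
m=cv2.inRange(h,(0,0,0),(179,255,45)); k,l,st,c=cv2.connectedComponentsWithStats(m)
for i in range(1,k):
    if 250<st[i,4]<8000: print(st[i],c[i].round(1),w2s(onz(f,[c[i]],74)).round(1))
am=cv2.inRange(h,(5,150,60),(17,255,255)); k,l,st,c=cv2.connectedComponentsWithStats(am); i=1+st[1:,4].argmax(); print(st[i],c[i])
E
```

```text
time_s: 18.5
ee_pos: [652.2, 62.3, 39.2]
tcp_rot: [-3.141, -0.0, 1.508]
contact_force: [0.4, 0.1, -0.8]
finger_gap: 61.3
finger_force: 0.0
[[ 37.55602088 -75.48152952  39.2481998 ]] [ 0.4  0.1 -0.8]
[ 600   68   40  132 3838] [624.  138.9] [[121.1  -1.3  74. ]]
[158 182  45  19 566] [178.7 191.9] [[  0.1 -16.   74. ]]
[ 393  290   39   95 1865] [410.5 345.4] [[ 66.6 -63.3  74. ]]
[ 210  301   39   84 1783] [229.9 347. ] [[ 11.3 -63.9  74. ]]
[   86    61   249   244 37422] [216.9009139  188.93583988]
```

```bash
python3 - <<'E'
from h import *
im=cv2.imread("pics/w8.png"); h=cv2.cvtColor(im,cv2.COLOR_BGR2HSV)
for y in range(20,320,6): print(y,' '.join(f"{h[y,x,0]:3d}/{h[y,x,2]:3d}" for x in range(90,330,22)))
E
```

```text
20  84/154  99/239  98/240  98/240  98/240  98/240  95/239  98/240  95/239  97/239  97/239
26  75/154  98/239  95/240  95/239  98/240 100/241  95/239  98/240  98/240  95/239  98/238
32  84/155  97/239  98/240  98/240  95/239  98/241  95/239  98/240  98/240  95/239  95/237
38  83/156  96/238  98/240  95/240  97/239  98/240  98/238  98/240  95/239  95/238  95/237
44  80/157 100/239  93/240  96/242  97/239  98/240  95/239  98/240  98/239  96/238  96/238
50  77/159  95/239  95/240  97/242  95/238  98/240  97/240  95/239  98/239  94/237  98/239
56  77/159  98/227  93/240  97/242  95/239  15/252   9/222  97/240  95/240  96/238  95/239
62  77/158  98/132  95/239  93/240  21/255  22/255  21/255  20/255  98/240  95/238  95/239
68  84/157  99/129  97/183  20/255  22/255  22/255  22/255  21/255  93/238  98/238  97/239
74  84/157  97/130  90/128  21/255  21/255  22/255  22/255  23/255  14/248  98/239  98/239
80  75/159  99/129  20/255  21/255  22/255  22/255  22/255  23/255  22/255  98/238  96/239
86  78/160  99/130  11/198  21/255  21/255  22/255  22/255  22/255  23/255  11/245  95/237
92  72/1
[... 2785 characters left out ...]
  12/194  12/196  11/195  11/196  11/195  12/195  94/125
278  80/182  80/163  94/123  12/193  12/194  12/194  11/195  11/195  12/194  11/191  96/125
284  80/180  75/165  94/126  12/195  12/194  12/194  12/195  12/195  12/195  97/128  94/124
290  80/182  80/165  96/126  98/125  12/194  12/194  12/194  12/194  12/194  96/126  96/124
296  81/179  85/165  94/125  96/125  11/188  12/195  12/195  12/194  99/123  92/124  95/123
302  86/163  90/166  94/126  95/125  94/124  10/171  11/182 165/ 29  97/123  95/125  99/122
308  90/137  84/168  96/127  98/128  96/128  96/125   3/ 82 120/ 30  94/123  96/124  96/123
314  96/127  85/172  98/131  95/129  94/128  95/124   3/ 82 110/ 30  95/123  94/123  94/124
```

```bash
cat >> h.py <<'E'
def hole(f,z=74):
    h=cv2.cvtColor(f['img'],cv2.COLOR_BGR2HSV); m=cv2.inRange(h,(90,0,0),(179,255,75))
    am=cv2.inRange(h,(5,150,60),(24,255,255)); k,l,st,c=cv2.connectedComponentsWithStats(am); i=1+st[1:,4].argmax()
    cs,_=cv2.findContours((l==i).astype(np.uint8),cv2.RETR_EXTERNAL,2); b=np.zeros_like(m); cv2.drawContours(b,[cv2.convexHull(cs[0])],-1,255,-1)
    k,l,st,c=cv2.connectedComponentsWithStats(cv2.morphologyEx(m&cv2.erode(b,np.ones((15,15))),cv2.MORPH_OPEN,np.ones((3,3)))); i=1+st[1:,4].argmax(); r=st[i]
    print(r); return w2s(onz(f,[(r[0]+(r[2]-1)/2,r[1]+(r[3]-1)/2)],z))[0].round(1)
E
python3 - <<'E'
from h import *
s=manip.sense(); print(w2s(s['ee_pos'])); print(hole(grab("wrist")))
E
```

```text
[[ 37.52815581 -75.73018201  39.22203041]]
[ 158  182   48   47 1752]
[  0.5 -19.9  74. ]
```

```bash
python3 -m inch '[[-0.0013,-0.02,0,0,0.7],[-0.0013,-0.02,0,0,0.7],[0,0,0,0,0.7],[0.0013,0.02,0,0,0.7],[0.0013,0.02,0,0,0.7],[0.0013,0.02,0,0,0.7]]'
python3 - <<'E'
from h import *
s=manip.sense(); print(w2s(s['ee_pos'])); print(hole(grab("wrist")))
E
```

```text
time_s: 19.35
ee_pos: [653.2, 77.4, 39.3]
tcp_rot: [-3.141, 0.0, 1.509]
contact_force: [0.7, 0.6, -0.4]
finger_gap: 61.4
finger_force: 0.0
[[ 37.59041622 -60.33443741  39.32771233]]Traceback (most recent call last):
  File "<stdin>", line 2, in <module>
  File "h.py", line 42, in hole
    k,l,st,c=cv2.connectedComponentsWithStats(cv2.morphologyEx(m&cv2.erode(b,np.ones((15,15))),cv2.MORPH_OPEN,np.ones((3,3)))); i=1+st[1:,4].argmax(); r=st[i]
                                                                                                                                    ~~~~~~~~~~~~~~~^^
ValueError: attempt to get argmax of an empty sequence
```

```bash
python3 -m inch '[[-0.002,-0.03,0,0,0.7],[-0.004,-0.065,0,0,0.7],[-0.004,-0.065,0,0,0.7],[-0.004,-0.065,0,0,0.7]]'
python3 - <<'E'
from h import *
s=manip.sense(); print(w2s(s['ee_pos'])); f=grab("wrist"); cv2.imwrite("pics/w9.png",f['img'])
h=cv2.cvtColor(f['img'],cv2.COLOR_BGR2HSV); am=cv2.inRange(h,(5,150,60),(24,255,255)); k,l,st,c=cv2.connectedComponentsWithStats(am); i=1+st[1:,4].argmax(); print(st[i])
try: print(hole(f))
except Exception as e: print(e)
print(proj(f,s2w([(0,0,74),(0,-43,46),(0,43,42),(-43,0,46),(43,0,46)])).round(0))
E
```

```text
time_s: 19.9
ee_pos: [650.2, 27.3, 39.4]
tcp_rot: [-3.141, -0.0, 1.506]
contact_force: [-0.7, -0.5, 0.1]
finger_gap: 61.3
finger_force: 0.0
[[  37.75947132 -110.54252843   39.4028777 ]]
[   62     0   273   160 34132]
[136   0  53  24 965]
[ 0.1 -5.8 74. ]
[[ 160.  -14.]
 [ 203.  154.]
 [ 187. -139.]
 [  57.   17.]
 [ 332.   12.]]
```

```bash
python3 -m inch '[[-0.003,-0.05,0.02,0,0.7],[-0.003,-0.05,0.05,0,0.7],[-0.003,-0.05,0.05,0,0.7]]'
python3 - <<'E'
from h import *
s=manip.sense(); print(w2s(s['ee_pos'])); f=grab("wrist"); cv2.imwrite("pics/w10.png",f['img'])
print(hole(f))
P=[(0,0,74),(0,-43,46),(-25,43,42),(25,43,42),(25,35,46),(-25,35,46),(-48,0,29),(48,0,29)]
print(proj(f,s2w(P)).round(0).tolist())
h=cv2.cvtColor(f['img'],cv2.COLOR_BGR2HSV)
for X in (-38,-30,-20,20,30,38):
    y=np.arange(-60,66,2); q=proj(f,s2w([(X,v,44) for v in y])); out=[]
    for v,(a,b) in zip(y,q):
        a,b=int(round(a)),int(round(b))
        out.append(f"{v}:{h[b,a,0]}/{h[b,a,1]}/{h[b,a,2]}" if 0<=a<640 and 0<=b<480 else f"{v}:-")
    print(X,' '.join(out))
E
```

```text
time_s: 20.32
ee_pos: [649.5, -9.4, 78.4]
tcp_rot: [3.138, -0.0, 1.508]
contact_force: [-0.3, 0.5, 0.6]
finger_gap: 61.4
finger_force: 0.0
[[  39.43795566 -147.15154578   78.44899325]]Traceback (most recent call last):
  File "<stdin>", line 3, in <module>
  File "h.py", line 42, in hole
    k,l,st,c=cv2.connectedComponentsWithStats(cv2.morphologyEx(m&cv2.erode(b,np.ones((15,15))),cv2.MORPH_OPEN,np.ones((3,3)))); i=1+st[1:,4].argmax(); r=st[i]
                                                                                                                                    ~~~~~~~~~~~~~~~^^
ValueError: attempt to get argmax of an empty sequence
```

```bash
python3 - <<'E'
from h import *
f=grab("wrist")
P=[(0,0,74),(0,-43,46),(-25,43,42),(25,43,42),(25,35,46),(-25,35,46),(-48,0,29),(48,0,29)]
print(proj(f,s2w(P)).round(0).tolist())
h=cv2.cvtColor(f['img'],cv2.COLOR_BGR2HSV)
for X in (-36,-20,0,20,36):
    y=np.arange(-56,66,2); q=proj(f,s2w([(X,v,44) for v in y])); out=[]
    for v,(a,b) in zip(y,q):
        a,b=int(round(a)),int(round(b))
        if 0<=a<640 and 0<=b<480: out.append(f"{v}:{h[b,a,0]}/{h[b,a,1]}/{h[b,a,2]}")
    print(X,' '.join(out))
E
```

```text
[[193.0, -104.0], [220.0, 54.0], [144.0, -189.0], [279.0, -192.0], [279.0, -175.0], [141.0, -171.0], [110.0, -47.0], [340.0, -50.0]]
-36 -56:78/10/122 -54:78/10/123 -52:80/6/122 -50:78/10/123 -48:84/10/122 -46:83/8/122 -44:83/8/121 -42:83/8/123 -40:83/8/121 -38:78/10/123 -36:83/8/121 -34:80/6/121 -32:90/10/123 -30:83/8/122 -28:83/8/123 -26:83/8/123 -24:10/182/143 -22:11/226/160
-20 -56:93/25/201 -54:96/27/201 -52:94/26/203 -50:96/25/206 -48:97/27/208 -46:97/28/208 -44:96/26/205 -42:97/26/205 -40:12/133/240 -38:16/222/252 -36:17/213/254 -34:17/214/254 -32:17/217/253 -30:17/217/253 -28:17/216/253 -26:17/218/253 -24:17/215/253
0 -56:98/30/205 -54:95/25/202 -52:97/26/205 -50:96/25/205 -48:10/77/149 -46:11/224/131 -44:12/229/226 -42:17/208/254 -40:17/209/254 -38:17/209/254 -36:17/209/254 -34:17/209/254 -32:17/209/254 -30:17/212/254 -28:17/210/254 -26:17/211/254 -24:17/211/254
20 -56:93/25/201 -54:94/27/202 -52:93/25/202 -50:94/27/201 -48:95/30/190 -46:99/19/95 -44:11/224/131 -42:11/228/130 -40:12/222/208 -38:17/213/253 -36:18/204/254 -34:18/204/254 -32:18/204/254 -30:18/206/254 -28:18/205/254 -26:18/204/254 -24:18/206/254
36 -56:94/27/200 -54:92/25/202 -52:94/27/202 -50:95/25/202 -48:94/27/202 -46:94/27/202 -44:93/26/203 -42:98/25/202 -40:93/27/202 -38:95/25/203 -36:98/28/99 -34:90/13/95 -32:10/213/127 -30:11/224/131 -28:11/231/129 -26:11/225/136 -24:14/225/244
```

```bash
python3 -m inch '[[0,0,-0.03,0,0.7],[0,0,-0.052,0,0.7],[0.001,0.03,-0.052,0,0.7],[0.003,0.06,-0.052,0,0.7],[0.004,0.09,-0.052,0,0.7],[0.0045,0.105,-0.052,0,0.7],[0.0048,0.113,-0.052,0,0.7],[0.0048,0.113,-0.052,0,0.7]]'; python3 -m inch '[[0,0.0012,0,0,0.7],[0.0001,0.0024,0,0,0.7],[0.0002,0.0036,0,0,0.7],[0.0002,0.0036,0,0,0.7],[0.0002,0.0036,0,0,0.7]]'
python3 - <<'E'
from h import *
s=manip.sense(); print(w2s(s['ee_pos']),s['contact_force'])
E
```

```text
time_s: 21.42
ee_pos: [651.7, 75.5, 38.1]
tcp_rot: [3.141, 0.0, 1.508]
contact_force: [-0.2, 0.6, -0.0]
finger_gap: 61.5
finger_force: 0.0
time_s: 22.05
ee_pos: [651.7, 77.9, 37.9]
tcp_rot: [-3.141, 0.0, 1.507]
contact_force: [-0.2, 0.3, -0.6]
finger_gap: 61.4
finger_force: 0.0
[[ 36.12034083 -59.96974489  37.85280383]] [-0.16286346  0.26664437 -0.63277446]
```

```bash
python3 -m inch '[[0,0.001,0,0,0.7],[0,0.0013,0,0,0.7],[0,0.0013,0,0,0.7]]'; python3 -m inch '[[0,0.001,0,0,0.7],[0,0.0013,0,0,0.7],[0,0.0013,0,0,0.7]]'
python3 - <<'E'
from h import *
s=manip.sense(); print(w2s(s['ee_pos']),s['contact_force'],s['moment'])
E
```

```text
time_s: 22.42
ee_pos: [651.7, 79.0, 37.9]
tcp_rot: [-3.141, -0.0, 1.508]
contact_force: [0.2, -1.2, -0.2]
finger_gap: 61.5
finger_force: 0.0
time_s: 22.8
ee_pos: [651.8, 79.9, 37.9]
tcp_rot: [-3.142, -0.0, 1.508]
contact_force: [-0.6, -0.2, -0.4]
finger_gap: 61.7
finger_force: 0.0
[[ 36.02125791 -57.90091313  37.87439737]] [-0.63940739 -0.21191606 -0.37198824] [-0.00490038 -0.05156656  0.0145965 ]
```

```bash
python3 -m inch '[[0,0.0006,0,0,0.7],[0,0.0006,0,0,0.7]]'; python3 -m inch '[[0,0.0006,0,0,0.7],[0,0.0006,0,0,0.7]]';python3 -m inch '[[0,0.0006,0,0,0.7],[0,0.0006,0,0,0.7]]'
```

```text
time_s: 23.05
ee_pos: [651.8, 80.4, 37.9]
tcp_rot: [-3.142, -0.0, 1.507]
contact_force: [-0.6, -0.9, 0.1]
finger_gap: 61.7
finger_force: 0.0
time_s: 23.3
ee_pos: [651.8, 80.7, 37.9]
tcp_rot: [-3.142, 0.0, 1.508]
contact_force: [-0.3, -1.1, 0.8]
finger_gap: 61.3
finger_force: 0.4
time_s: 23.55
ee_pos: [651.8, 81.2, 37.9]
tcp_rot: [-3.142, 0.0, 1.508]
contact_force: [-0.3, -1.0, 0.8]
finger_gap: 61.6
finger_force: 0.4
```

```bash
python3 -m inch '[[0,0.0006,0,0,0.7],[0,0.0006,0,0,0.7]]'; python3 -m inch '[[0,0.0006,0,0,0.7],[0,0.0006,0,0,0.7]]';python3 -m inch '[[0,0.0006,0,0,0.7],[0,0.0006,0,0,0.7]]'
```

```text
time_s: 23.8
ee_pos: [651.8, 81.8, 37.9]
tcp_rot: [-3.142, -0.0, 1.507]
contact_force: [0.2, -1.1, 0.2]
finger_gap: 61.5
finger_force: 0.3
time_s: 24.05
ee_pos: [651.8, 82.2, 37.9]
tcp_rot: [-3.141, -0.0, 1.507]
contact_force: [-0.1, -1.6, -0.0]
finger_gap: 61.8
finger_force: 0.3
time_s: 24.3
ee_pos: [651.8, 82.6, 37.9]
tcp_rot: [-3.141, 0.0, 1.508]
contact_force: [0.3, -1.2, -0.5]
finger_gap: 61.3
finger_force: 0.7
```

```bash
python3 -m inch '[[0,0.0006,0,0,0.7],[0,0.0006,0,0,0.7]]'; python3 -m inch '[[0,0.0006,0,0,0.7],[0,0.0006,0,0,0.7]]';python3 -m inch '[[0,0.0006,0,0,0.7],[0,0.0006,0,0,0.7]]'
```

```text
time_s: 24.55
ee_pos: [651.8, 82.6, 37.9]
tcp_rot: [-3.141, 0.001, 1.508]
contact_force: [-1.0, -3.8, -0.2]
finger_gap: 61.6
finger_force: 1.9
time_s: 24.8
ee_pos: [651.8, 82.7, 37.9]
tcp_rot: [-3.142, 0.001, 1.508]
contact_force: [0.3, -5.7, 0.9]
finger_gap: 61.5
finger_force: 2.9
time_s: 25.05
ee_pos: [651.8, 82.7, 37.9]
tcp_rot: [-3.141, 0.002, 1.508]
contact_force: [-0.5, -7.4, 0.5]
finger_gap: 61.8
finger_force: 3.6
```

```bash
python3 -m inch '[[0,-0.01,0,0,0.7],[-0.002,-0.05,0,0,0.7],[-0.005,-0.11,0,0,0.7],[-0.005,-0.13,0.05,0,0.7],[-0.005,-0.13,0.15,0,0.7],[-0.005,-0.13,0.15,0,0.7],[-0.005,-0.13,0.15,0,0.7]]'
python3 - <<'E'
from h import *
f=grab("wrist"); h=cv2.cvtColor(f['img'],cv2.COLOR_BGR2HSV)
q=proj(f,s2w([(0,v,46) for v in range(-52,-34)])); print([(v,int(h[int(b),int(a),0]),int(h[int(b),int(a),2])) for v,(a,b) in zip(range(-52,-34),q)])
print(manip.finish_job())
E
```

```text
time_s: 25.92
ee_pos: [648.6, -13.3, 151.3]
tcp_rot: [3.139, -0.001, 1.507]
contact_force: [1.2, 0.8, -1.5]
finger_gap: 61.6
finger_force: 0.0
[(-52, 96, 194), (-51, 95, 194), (-50, 96, 195), (-49, 98, 195), (-48, 95, 194), (-47, 94, 141), (-46, 10, 118), (-45, 11, 122), (-44, 11, 123), (-43, 11, 140), (-42, 14, 244), (-41, 16, 253), (-40, 16, 253), (-39, 16, 253), (-38, 16, 253), (-37, 16, 253), (-36, 16, 253), (-35, 16, 253)]
the job is handed in; nothing more can be done
None
```

The job is handed in at about 26 s of the 69 s allowed, though I got no verdict back: the sleeve was seen at number 6 after I let go, and the housing was pushed until firm contact with the end stop (about 7 N).

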